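# Drop a greasy cup into the self-closing scrap bin

## Robot

A 6-joint arm with a two-finger parallel gripper is mounted at the origin on a cart in front of the work surface, level with it; the furniture and walls round the work are solid. World frame = base frame: x ahead of the robot, y to its left, z up, the work surface at z = 0. Lengths are in m, angles in rad, forces in N, time in s.
With the tool pointing down it reaches from about 0.35 to 0.975 m from the base axis. Payload 4.9 kg.
Tool frame: the origin (TCP) lies on the centre line of the jaws, within the pads' length; the fingertips stand 11 mm ahead of it and the grasp point (between the pads) lies 8 mm behind it (manip.finger_overhang is the distance from the TCP to the fingertips, in m); y points along the fingers, z is the direction in which the jaws open and shut, and the axes are right-handed (so a half turn about y gives the same grasp; the last joint's range is limited). The gripper opens to 85 mm and grips with 20 to 120 N. Pads are 22 mm wide; open, the fingers measure 114 mm over their backs; the gripper's body (76 mm by 85 mm) begins 54 mm behind the grasp point. The pads swing forward as they close: fully open they stand 13 mm farther back than shut.
Start: joints at [-1.337, 0.053, 1.613, -0, 1.476, -0.119], TCP at [0.216, -0.586, 0.242] pointing down, gripper open.
Joint ranges: [-3.01, 3.01], [-1.01, 2.22], [0.06, 2.58], [-1.02, 4.17], [0.09, 2.62], [-3.14, 3.14]. Speed limits (rad/s): [2.57, 2.57, 3.14, 3.14, 3.14, 3.14].

## Interface

Orientations are given as a unit quaternion [w, x, y, z].
In Python, from plant import readout, cams, workorder, manip gives the robot as it stands.
- The arm moves only by the tool play_rows, never from a script. Its arguments are lists of equal length, an entry for each row: "slide": the shift along the tool's x, y, z in cm, a list of three; "yaw": the turn about the tool's y in degrees; "grip": the closure, from -1 (fully open) to 1 (shut), so that 0 is half open. In form: {"slide": [[x, y, z], ...], "yaw": [yaw, ...], "grip": [grip, ...]}. A call has 1 to 12 rows; each row shifts and turns the commanded pose from where the row before left it, along the tool's axes as they then stand; what a row does not reach is not made up. A row lasts 1/10 s, in which the tool goes at most 50 mm and 8.59 degrees, less where a joint would pass 70% of its speed; a pose out of reach is approached as far as the arm can. A call with a gripper value outside its range is refused whole. The fingers move at their own pace and stop on an object; the grip force is fixed at half the most. Time passes only in rows, so rows that do not move let the fingers close. It gives the time, the measured TCP pose, the force and the opening at its end, in the units of the state.
- readout.state(): the state, without advancing time (a new reading comes with each control period).
- cams.grab_frame(name): name is "scene" or "top"; returns a dict with "image" (420x560x3 uint8, red, green, blue), "mtx" (3x3 intrinsics, pixels), "R" (3x3) and "t" (3): a world point X has camera coordinates R X + t. Camera axes: x right, y down, z forward; pixel columns grow to the right and rows downward; lengths in m; the calibration is good to about 2 mm. A picture is of the moment at which its call begins. There is no depth.
- workorder.job_done(): hands the job in, once; it reports no verdict.
The state is a dict: "time": time; "joint_pos": joint angles; "joint_vel": joint speeds; "joint_efforts": joint torques, N m; "tool_pos": TCP position; "tool_rot": TCP orientation; "contact_force": force on the tool from outside, world axes, zero at the start; "ft_torque": the same for the moment, N m; "gripper_width": opening from 0.0 (shut) to 1.0 (fully open).
Only numpy, scipy, OpenCV 4.12 (cv2) and the standard library are available. Lean on these libraries where they do the work, as an engineer would, in place of code of your own. Each camera call takes 0.05 s, during which the arm holds its last target.

## Task

Put the worn, greasy bottom-bracket cup into the scrap bin: press the bin's press bar down with one fingertip so that its spring-closed lid stands wide open, and while you hold it open push the cup along the drip ledge with the other fingertip, under the lid, until it drops into the bin. Then draw back and let the lid shut. The cup is greasy, so only push it, never pick it up, and leave the tools beside the bin where they lie.

Things in the scene. Friction and masses are not known exactly. Their poses are not given: they have to be found in the camera images.
- bin: Blue steel scrap bin with drip ledge, fixed. Origin: at bench level under the mouth's middle; x points from ledge into bin (pushing direction), y left, z up. All x, y in these notes are in this frame, mm. Foot plate x -165 to 108, y -46 to 46. Bin hole: x -3 to 97, y -26 to 29, floor 7 above bench. Ears carrying the shaft, 3 thick, at x -162, -9, 101: y -26 to -39, up to 102 above bench.
- ledge (a point): Middle of the bare-steel drip ledge's top face, at x -82, y 0; axes as the bin's. The ledge is a level lane 80 mm above the bench, x -160 to -3, y -26 to 26 between fences 8 mm high and 3 mm thick; its near end is open.
- mouth (a point): Middle of the bin's mouth, 80 mm above the bench, level with the ledge top; axes as the bin's. Once the cup's middle passes the end of the ledge (3 mm before this point) it tips over and falls in.
- lid (a joint): Lid opening, rad: 0 shut, 1.10 wide open (stop). A spring shuts it; 3 to 6 N down on the press bar open and hold it. Yellow lid and yellow press bar are one rocking piece on the shaft. Shut, the lid's front skirt (at x 0) ends 2 mm above ledge level and stops the cup; it cannot be pushed inward. Above 0.85 rad the cup passes clear below it.
- shaft (a point): On the hinge shaft's centre line at x 0 (y -33, 96 mm above the bench); the shaft, radius 3.5 mm, runs along the bin's x beside the ledge. The lid reaches 68 mm from it to the left over the hole (x 0 to 102; wide open its free edge is 158 mm above the bench), the press bar to the right.
- press_bar (a point): On the upper face of the black-ribbed press bar, 30 mm from the shaft, mid-length; moves with the bar. Flat plate, x -152 to -12, reaching 48 mm from the shaft; lid shut: rises outward at 38 degrees (edge 126 mm above the bench); wide open: slopes down outward at 25 degrees, this point 85 mm above the bench. A fingertip can slide along it in x while holding it down. Nothing under it.
- worn_cup: Black bottom-bracket cup standing on the drip ledge between the fences, about 0.06 kg, slippery with grease, round: 47 mm across up to 15 mm above its foot, 34 mm across from there to its top at 24 mm; push it low, on the wide part. Origin: centre of its underside; z up.
- lockring_tool: Steel cassette tool standing upright left of the ledge, 25 mm across, 48 mm high. Origin: centre of its underside. Leave it alone.
- sprocket: Flat steel sprocket, 67 mm across, 9 mm high, lying left of the bin. Origin: centre of its underside. Leave it alone.
- adj_wrench: Steel wrench, 232 x 36 x 8 mm, lying right of the bin, long axis its x. Origin: centre of its underside. Leave it alone.
Mind the look-alikes: they are no part of the job. What is shaped like the worn_cup but turquoise or white is not meant.

How it is judged:
On the way, in this order (a step that is already met when the one before it is completed fails the run):
1. a fingertip holds the press bar down and the lid wide open while the cup still stands on the ledge (value of joint lid above 0.75 rad and contact force between the fingers and lid above 0.5 N and x of worn_cup in the frame of bin below -0.012 m and z of worn_cup in the frame of bin above 0.075 m), for 0.1 s.
2. with the lid still held open by a fingertip, the cup goes over the end of the ledge under it (value of joint lid above 0.6 rad and contact force between the fingers and lid above 0.3 N and x of worn_cup in the frame of bin above -0.005 m), for 0.02 s.
At the end, for the whole second after the job is handed in: The cup lies at rest inside the bin (its underside's centre less than 55 mm above the bench) and the lid is shut again (under 0.06 rad) (x of worn_cup in the frame of bin between -0.003 and 0.098 m and y of worn_cup in the frame of bin between -0.027 and 0.03 m and z of worn_cup in the frame of bin below 0.055 m and linear speed of worn_cup below 0.03 m/s and value of joint lid below 0.06 rad); the robot touches nothing.
It fails at once if the cup was lifted off the ledge (more than 12 mm) (z of worn_cup in the frame of bin above 0.092 m).
It fails at once if the cup was pushed off the ledge beside the bin (z of worn_cup in the frame of bin below 0.07 m and x of worn_cup in the frame of bin below -0.03 m).
It fails at once if the lockring tool was moved more than 20 mm (distance of lockring_tool from where it was at the start of the episode above 0.02 m).
It fails at once if the sprocket was moved more than 20 mm (distance of sprocket from where it was at the start of the episode above 0.02 m).
It fails at once if the wrench was moved more than 20 mm (distance of adj_wrench from where it was at the start of the episode above 0.02 m).
It also fails if it takes over 45 s, if anything falls off the work surface, if the arm or the gripper's body presses on something with over 40 N, if the wrist force passes 120 N, or if a joint passes its speed limit or range.

## Working session

There is one attempt and no reset: what is moved stays moved. The work goes in short steps, Python scripts to look and compute and a tool call to move; the robot and the scene stay as the last step left them, time stands still between calls to the robot, and variables do not carry over. Pictures are saved under pics/ and viewed, and the job is handed in when it is done.

Besides the shell and the picture viewer there is one more tool, called by a JSON object that holds its "name" and its "arguments". play_rows: Moves the arm, as the interface text tells. Its arguments: {"type":"object","properties":{"slide":{"type":"array","items":{"type":"array","items":{"type":"number"}}},"yaw":{"type":"array","items":{"type":"number"}},"grip":{"type":"array","items":{"type":"number"}}},"required":["slide","yaw","grip"]}

```bash
ls; mkdir -p pics; python3 - <<'E'
from plant import readout, cams, workorder, manip
import cv2
print(readout.state()); print(manip.finger_overhang)
for n in("scene","top"):
    f=cams.grab_frame(n); cv2.imwrite(f"pics/{n}0.png",f["image"][:,:,::-1]); print(n,f["mtx"],f["R"],f["t"])
E
```

```text
pics
{'time': 0.0, 'joint_pos': array([-1.33700967e+00,  5.33448624e-02,  1.61429295e+00,  1.96619717e-05,
        1.47599439e+00, -1.18965982e-01]), 'joint_vel': array([-0.00137104, -0.00135775, -0.00101565,  0.00023317,  0.00085729,
       -0.00131026]), 'joint_efforts': array([-8.74865127e-04, -3.93673074e+01, -3.70179605e+01, -1.27654339e-04,
        7.01777419e-03,  1.05263015e-05]), 'tool_pos': array([ 0.21581219, -0.58592056,  0.24107106]), 'tool_rot': array([ 0.12403608, -0.12410502,  0.69685676, -0.69541617]), 'contact_force': array([0.13815838, 0.62493862, 0.75488497]), 'ft_torque': array([-0.06186373, -0.05215928,  0.00123456]), 'gripper_width': 1.0016625948917626}
0.011
scene [[458.82341931   0.         282.71301432]
 [  0.         458.82341931 212.63327533]
 [  0.           0.           1.        ]] [[-0.77095622 -0.63641467  0.02455329]
 [-0.33075414  0.36713634 -0.86937484]
 [ 0.5442685  -0.67837104 -0.49354283]] [0.39924577 0.26748323 0.64353601]
top [[440.07520828   0.         272.1180437 ]
 [  0.         440.07520828 209.22386756]
 [  0.           0.           1.        ]] [[ 0.02753994 -0.9996198  -0.00134219]
 [-0.98596416 -0.02694248 -0.16476885]
 [ 0.16467004  0.00586107 -0.9863313 ]] [-0.01456864  0.57454324  1.01376582]
```

View pics/scene0.png

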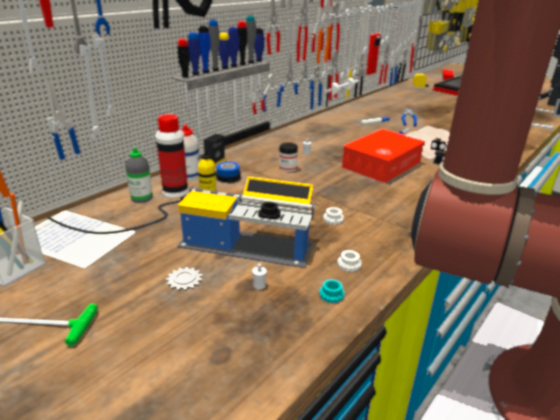

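View pics/top0.png

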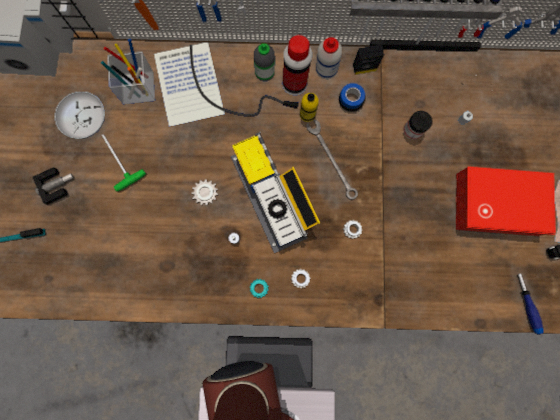

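```bash
cat > h.py <<'E'
import numpy as np, cv2
from plant import readout, cams
def ray(f,uv,z):
    d=f["R"].T@np.linalg.inv(f["mtx"])@np.array([uv[0],uv[1],1.]); c=-f["R"].T@f["t"]
    return c+d*(z-c[2])/d[2]
def proj(f,X):
    p=f["mtx"]@(f["R"]@np.asarray(X,float)+f["t"]); return p[:2]/p[2]
E
python3 - <<'E'
from h import *
f=cams.grab_frame("top"); im=f["image"][:,:,::-1].copy()
cv2.imwrite("pics/topz.png",cv2.resize(im[125:260,190:370],None,fx=4.4,fy=4.4,interpolation=cv2.INTER_CUBIC))
g=cams.grab_frame("scene"); im2=g["image"][:,:,::-1].copy()
cv2.imwrite("pics/scz.png",cv2.resize(im2[165:305,160:350],None,fx=4.2,fy=4.2,interpolation=cv2.INTER_CUBIC))
hsv=cv2.cvtColor(im,cv2.COLOR_BGR2HSV)
m=cv2.inRange(hsv,(22,150,90),(35,255,255))
for c in cv2.findContours(m,0,2)[0]:
    if cv2.contourArea(c)>60: print(cv2.contourArea(c),cv2.minAreaRect(c),cv2.boxPoints(cv2.minAreaRect(c)).round(1).tolist())
E
```

```text
972.0 ((298.9726257324219, 198.0127716064453), (62.10375213623047, 17.579952239990234), 64.98310089111328) [[277.8999938964844, 173.60000610351562], [293.79998779296875, 166.1999969482422], [320.1000061035156, 222.39999389648438], [304.1000061035156, 229.89999389648438]]
1124.0 ((252.54452514648438, 158.79794311523438), (43.11826705932617, 28.138601303100586), 65.55604553222656) [[230.8000030517578, 145.0], [256.3999938964844, 133.3000030517578], [274.29998779296875, 172.60000610351562], [248.6999969482422, 184.1999969482422]]
216.0 ((309.70001220703125, 101.0999984741211), (16.54690170288086, 17.441329956054688), 26.56505012512207) [[298.3999938964844, 105.19999694824219], [306.20001220703125, 89.5999984741211], [321.0, 97.0], [313.20001220703125, 112.5999984741211]]
```

View pics/topz.png

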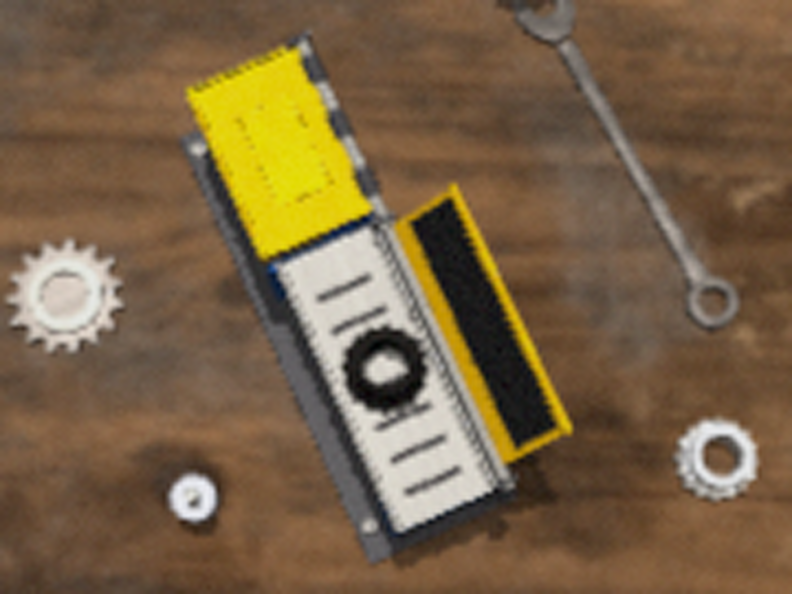

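View pics/scz.png

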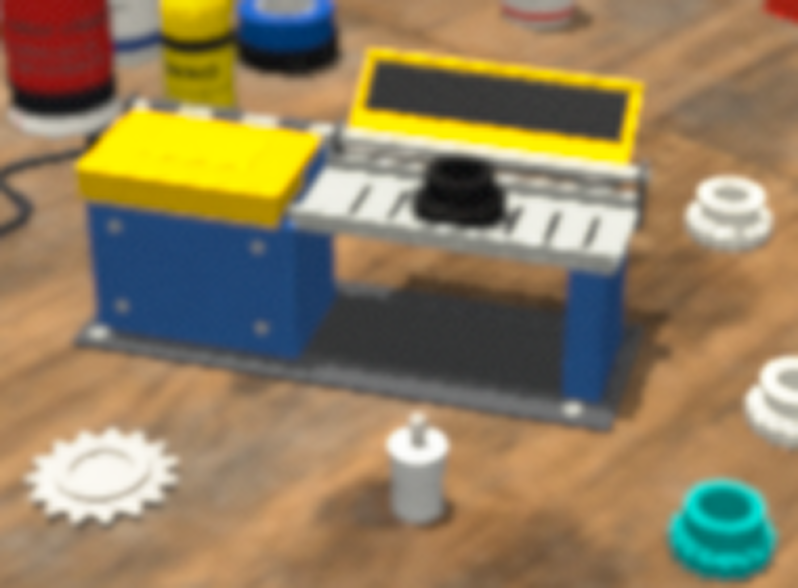

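```bash
cat >> h.py <<'E'
T=lambda p:np.array([190+p[0]/4.4,125+p[1]/4.4]); S=lambda p:np.array([160+p[0]/4.2,165+p[1]/4.2])
E
python3 - <<'E'
from h import *
from scipy.optimize import least_squares
f=cams.grab_frame("top"); g=cams.grab_frame("scene")
P=[(f,T((455,185)),(-12,-70.8,126)),(f,T((572,432)),(-152,-70.8,126)),(f,T((187,92)),(102,35,100)),(f,T((266,260)),(0,35,100)),
(f,T((395,533)),(-160,27.5,84)),(f,T((380,562)),(-165,46,3)),(f,T((187,138)),(108,46,3)),
(g,S((367,47)),(-12,-70.8,126)),(g,S((643,83)),(-152,-70.8,126)),(g,S((612,424)),(-165,46,2)),(g,S((77,342)),(108,46,2))]
def W(q,b):
    c,s=np.cos(q[2]),np.sin(q[2]); b=np.array(b)/1000; return np.array([q[0]+c*b[0]-s*b[1],q[1]+s*b[0]+c*b[1],b[2]])
r=lambda q:np.concatenate([proj(c,W(q,b))-u for c,u,b in P])
s=least_squares(r,[.55,0,.4],loss="soft_l1"); print(s.x,np.degrees(s.x[2])); print(r(s.x).reshape(-1,2).round(1))
q=s.x;np.save("q.npy",q)
def inb(X):
    c,s=np.cos(q[2]),np.sin(q[2]);d=X[:2]-q[:2];return np.array([c*d[0]+s*d[1],-s*d[0]+c*d[1]])*1000
print("cup top",inb(ray(f,T((385,369)),.104)))
print("cup base scene", inb(ray(g,S((458,208)),.087)))
print("lock",inb(ray(f,T((193,497)),.048)),"wr end",inb(ray(f,T((713,302)),.008)),"wr2",inb(ray(f,T((548,15)),.008)),"sprk",inb(ray(f,T((68,296)),.009)))
print("ledge pt",W(q,(-82,0,80)))
E
```

```text
[0.63845898 0.02105793 0.45398199] 26.011252256489747
[[ 1.3  0.5]
 [ 1.3  0.1]
 [ 0.3 -0.3]
 [ 0.   0.2]
 [ 2.4  0.3]
 [-0.9  1.4]
 [-1.1  0.6]
 [-0.1 -0.1]
 [-0.8 -0.5]
 [-1.1  0.7]
 [-2.  -0.5]]
cup top [-78.91342232   2.39716763]
cup base scene [-81.49614082   8.93234718]
lock [-91.5381266  121.93328185] wr end [-106.98363185 -192.22805726] wr2 [  87.34626983 -179.83278207] sprk [ 48.76243529 142.36854142]
ledge pt [ 0.56476493 -0.01490298  0.08      ]
```

```bash
cat >> h.py <<'E'
from scipy.spatial.transform import Rotation as Ro
q=np.load("q.npy")
def W(b):
    c,s=np.cos(q[2]),np.sin(q[2]); b=np.array(b)/1000; return np.array([q[0]+c*b[0]-s*b[1],q[1]+s*b[0]+c*b[1],b[2]])
def inb(X):
    c,s=np.cos(q[2]),np.sin(q[2]);d=X[:2]-q[:2];return np.array([c*d[0]+s*d[1],-s*d[0]+c*d[1],X[2]])*1000
def plan(b,verbose=True):
    """b: target TCP in bin mm -> tool-frame slide in cm"""
    st=readout.state(); M=Ro.from_quat(np.roll(st["tool_rot"],-1)).as_matrix()
    zb=M[:,2]; a=np.degrees(np.arctan2(zb[1],zb[0])-q[2]-np.pi/2)  # jaw axis relative to bin y
    a=(a+90)%180-90
    print("t",st["time"],"tcp bin",inb(st["tool_pos"]).round(1),"jaw angle vs bin y",a.round(2),"toolx",M[:,0].round(3),"tooly",M[:,1].round(3),"toolz",M[:,2].round(3))
    print("slide cm",(M.T@(W(b)-st["tool_pos"])*100).round(2),"F",st["contact_force"].round(2),"w",round(st["gripper_width"],3))
E
python3 -c "
from h import *
plan((-123,-34.5,180))"
```

```text
t 0.3 tcp bin [-646.1 -360.5  241.9] jaw angle vs bin y -5.8 toolx [-0.938 -0.346 -0.   ] tooly [-0.     0.001 -1.   ] toolz [ 0.346 -0.938 -0.001]
slide cm [-48.75   6.22 -37.72] F [-0.29  0.16 -0.32] w 1.0
```

{"name": "play_rows", "arguments": {"slide": [[-2,0,-2],[-2,0,-2],[-2,0,-2],[-2,0,-2]], "yaw": [-2.9,-2.9,0,0], "grip": [-0.29,-0.29,-0.29,-0.29]}}

```text
time: 0.7
tool_pos: [0.257, -0.48, 0.2422]
tool_rot: [0.159, -0.159, 0.689, -0.689]
contact_force: [0.3, -0.4, 0.3]
gripper_width: 0.648
```

```bash
python3 -c "
from h import *
plan((-123,-34.5,200))"
```

```text
t 0.7 tcp bin [-562.6 -283.1  242.2] jaw angle vs bin y -0.01 toolx [-0.899 -0.438 -0.   ] tooly [ 0.  0. -1.] toolz [ 0.438 -0.899 -0.   ]
slide cm [-43.95   4.22 -24.86] F [ 0.35 -0.42  0.31] w 0.648
```

{"name": "play_rows", "arguments": {"slide": [[-3.6,0,-2.1],[-3.6,0,-2.1],[-3.6,0,-2.1],[-3.6,0,-2.1],[-3.6,0,-2.1],[-3.6,0,-2.1],[-3.6,0,-2.1],[-3.6,0,-2.1],[-3.6,0,-2.1],[-3.6,0,-2.0],[-3.6,0,-2.0],[-3.6,0,-2.0]], "yaw": [0,0,0,0,0,0,0,0,0,0,0,0], "grip": [-0.29,-0.29,-0.29,-0.29,-0.29,-0.29,-0.29,-0.29,-0.29,-0.29,-0.29,-0.29]}}

```text
time: 1.9
tool_pos: [0.5365, -0.0662, 0.2425]
tool_rot: [-0.159, 0.159, -0.689, 0.689]
contact_force: [-0.0, -0.4, 0.1]
gripper_width: 0.642
```

```bash
python3 -c "
from h import *
plan((-123,-34.5,200))
for n,r in(('scene',(60,320,140,460)),('top',(100,280,160,400))):
    f=cams.grab_frame(n);im=f['image'][:,:,::-1][r[0]:r[1],r[2]:r[3]]
    cv2.imwrite(f'pics/{n}1.png',cv2.resize(im,None,fx=2.4,fy=2.4,interpolation=2))
"
```

```text
t 1.9 tcp bin [-129.9  -33.7  242.5] jaw angle vs bin y 0.02 toolx [-0.899 -0.439 -0.   ] tooly [ 0.001 -0.    -1.   ] toolz [ 0.439 -0.899  0.   ]
slide cm [-0.68  4.25  0.08] F [-0.02 -0.41  0.1 ] w 0.642
```

View pics/scene1.png

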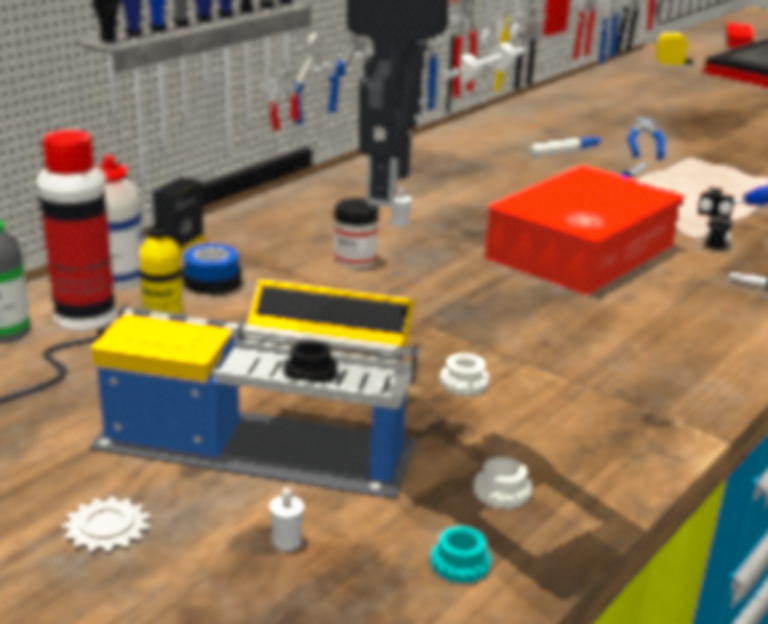

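View pics/top1.png

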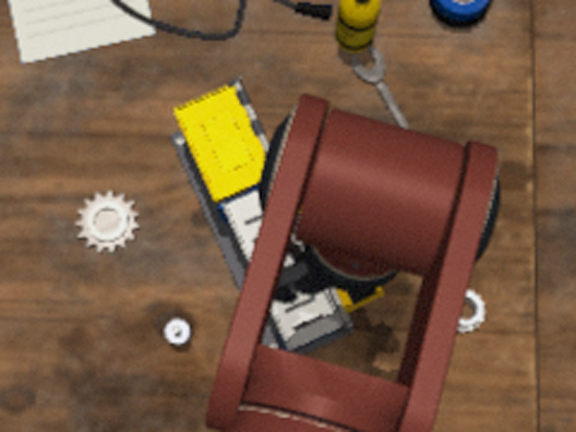

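```bash
python3 -c "
from h import *
f=cams.grab_frame('scene');im=f['image'][:,:,::-1].copy()
o=(270,60);k=6
z=cv2.resize(im[60:160,270:370],None,fx=k,fy=k,interpolation=2)
t=inb(readout.state()['tool_pos'])
for dz in(-11,0):
  for dy in(27.5,42,-27.5,-42):
    for dx in(-11,11):
      p=proj(f,W(t+[dx,dy,dz])); print(dx,dy,dz,p.round(1)); c=((p-o+.5)*k-.5); cv2.circle(z,tuple(int(v) for v in c),3,(0,255,0) if dz<-5 else (0,0,255),-1)
cv2.imwrite('pics/tip.png',z)
"
```

```text
-11 27.5 -11 [303.3 146.8]
11 27.5 -11 [291.5 145.5]
-11 42 -11 [301.7 149.7]
11 42 -11 [289.8 148.3]
-11 -27.5 -11 [308.8 136.8]
11 -27.5 -11 [297.7 135.6]
-11 -42 -11 [310.2 134.3]
11 -42 -11 [299.2 133.1]
-11 27.5 0 [303.5 141.1]
11 27.5 0 [291.7 139.9]
-11 42 0 [302.  143.9]
11 42 0 [290.  142.6]
-11 -27.5 0 [309.1 131.3]
11 -27.5 0 [297.9 130.2]
-11 -42 0 [310.5 128.9]
11 -42 0 [299.5 127.8]
```

View pics/tip.png

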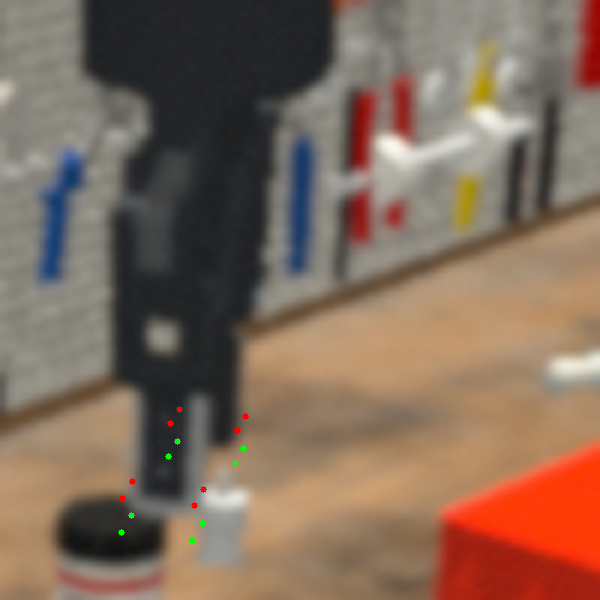

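{"name": "play_rows", "arguments": {"slide": [[0,2.0,0.15],[0,2.0,0],[0,2.0,0],[0,2.0,0],[0,2.0,0],[0,0,0]], "yaw": [0,0,0,0,0,0], "grip": [-0.29,-0.29,-0.29,-0.29,-0.29,-0.29]}}

```text
time: 2.65
tool_pos: [0.5337, -0.0696, 0.1389]
tool_rot: [0.157, -0.161, 0.69, -0.688]
contact_force: [-1.6, -0.3, -0.3]
gripper_width: 0.645
```

```bash
cat >> h.py <<'E'
def pic(nm,o=(210,130),s=(150,120),k=5,cam='scene'):
    f=cams.grab_frame(cam);im=f['image'][:,:,::-1].copy()
    cv2.imwrite(f'pics/{nm}.png',cv2.resize(im[o[1]:o[1]+s[1],o[0]:o[0]+s[0]],None,fx=k,fy=k,interpolation=2))
E
python3 -c "
from h import *
plan((-129,-35,97)); pic('d1')
"
```

```text
t 2.65 tcp bin [-133.9  -35.5  138.9] jaw angle vs bin y -0.08 toolx [-0.899 -0.437  0.005] tooly [-0.006  0.001 -1.   ] toolz [ 0.437 -0.899 -0.004]
slide cm [-0.51  4.18 -0.04] F [-1.64 -0.25 -0.26] w 0.645
```

View pics/d1.png

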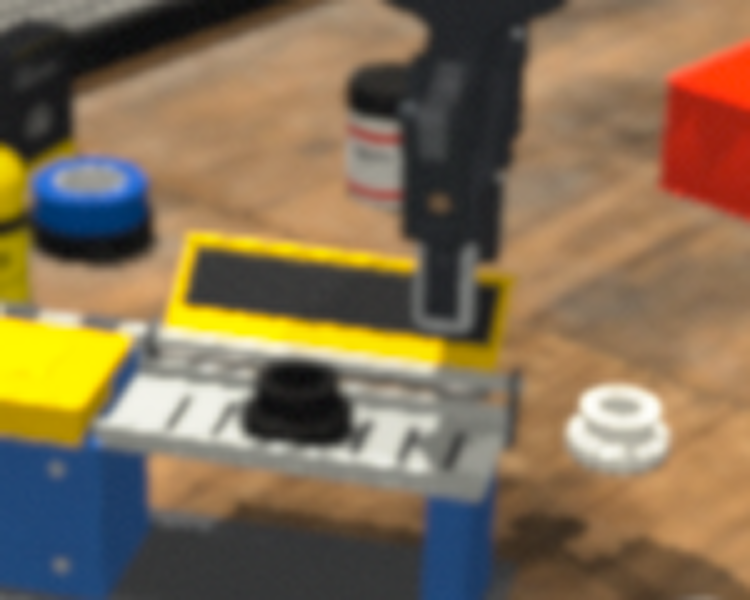

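{"name": "play_rows", "arguments": {"slide": [[-0.3,0.5,0],[-0.3,0.5,0],[0,0.5,0],[0,0.5,0],[0,0.4,0],[0,0,0]], "yaw": [0,0,0,0,0,0], "grip": [-0.29,-0.29,-0.29,-0.29,-0.29,-0.29]}}

```text
time: 3.3
tool_pos: [0.5414, -0.0661, 0.1175]
tool_rot: [0.159, -0.16, 0.689, -0.689]
contact_force: [0.8, -0.3, 2.0]
gripper_width: 0.646
```

```bash
python3 -c "
from h import *
plan((-129,-35,97)); pic('d2')
"
```

```text
t 3.3 tcp bin [-125.5  -35.8  117.5] jaw angle vs bin y 0.01 toolx [-0.899 -0.439  0.001] tooly [-0.001  0.001 -1.   ] toolz [ 0.439 -0.899 -0.001]
slide cm [ 0.35  2.05 -0.08] F [ 0.75 -0.28  2.01] w 0.646
```

View pics/d2.png

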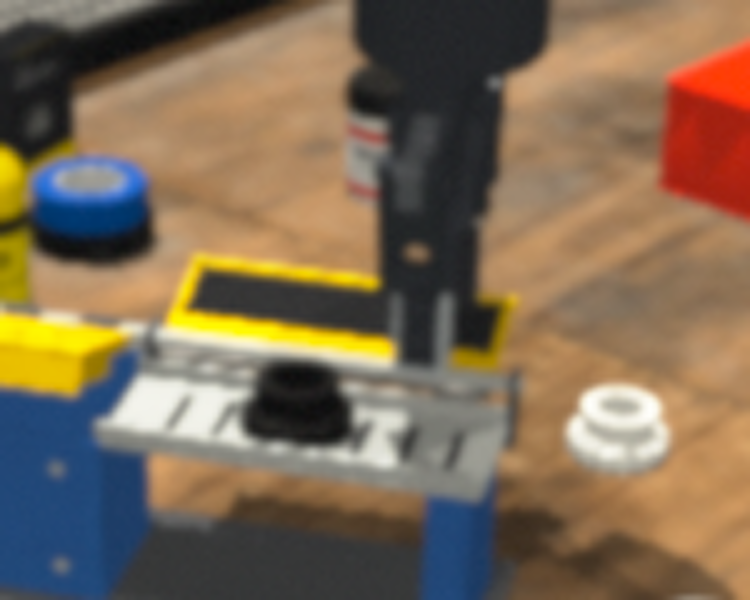

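{"name": "play_rows", "arguments": {"slide": [[0.1,0.4,0],[0.1,0.4,0],[0,0.4,0],[0,0.3,0],[0,0,0],[0,0,0]], "yaw": [0,0,0,0,0,0], "grip": [-0.29,-0.29,-0.29,-0.29,-0.29,-0.29]}}

```text
time: 3.95
tool_pos: [0.5398, -0.0675, 0.1031]
tool_rot: [0.159, -0.159, 0.689, -0.689]
contact_force: [0.5, -1.7, 2.5]
gripper_width: 0.642
```

```bash
python3 -c "
from h import *
plan((-129,-35,97)); pic('d3')
"
```

```text
t 3.95 tcp bin [-127.5  -36.4  103.1] jaw angle vs bin y -0.0 toolx [-0.899 -0.438  0.001] tooly [-0.001 -0.    -1.   ] toolz [ 0.438 -0.899 -0.   ]
slide cm [ 0.15  0.61 -0.14] F [ 0.5  -1.75  2.49] w 0.642
```

View pics/d3.png

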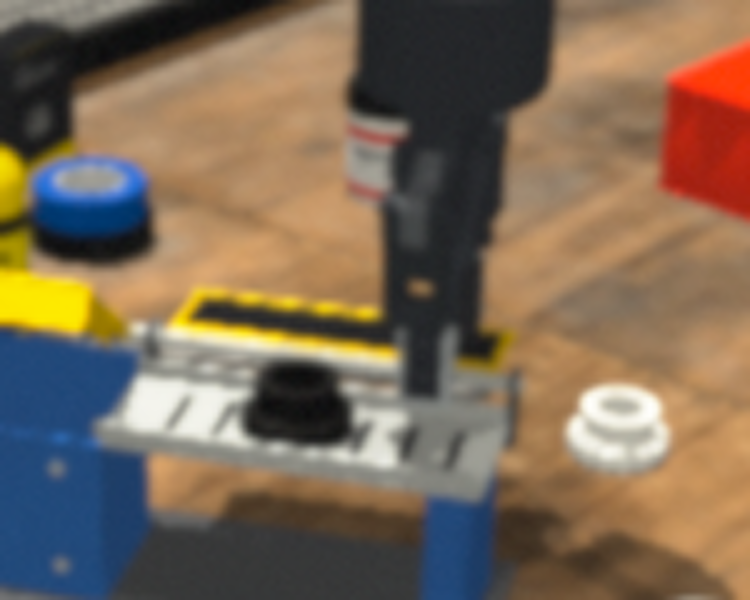

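{"name": "play_rows", "arguments": {"slide": [[0,0.3,0],[0,0.3,0],[0,0,0],[0,0,0]], "yaw": [0,0,0,0], "grip": [-0.29,-0.29,-0.29,-0.29]}}

```text
time: 4.4
tool_pos: [0.5398, -0.0672, 0.097]
tool_rot: [0.159, -0.159, 0.689, -0.689]
contact_force: [0.0, 0.0, 2.8]
gripper_width: 0.647
```

```bash
python3 -c "
from h import *
plan((-129,-35,97)); pic('d4'); pic('d4b',(180,170),(150,120),5)
f=cams.grab_frame('scene')
for y in(0,5):
  for z in(84,88,92,96): print(y,z,(proj(f,W((-127,y,z)))-[210,130])*5)
"
```

```text
t 4.4 tcp bin [-127.4  -36.    97. ] jaw angle vs bin y 0.01 toolx [-0.899 -0.439  0.   ] tooly [-0.001  0.001 -1.   ] toolz [ 0.439 -0.899 -0.001]
slide cm [ 0.16  0.   -0.1 ] F [0.03 0.02 2.76] w 0.647
0 84 [411.72162724 434.1117523 ]
0 88 [412.07409251 425.38054373]
0 92 [412.42809214 416.61132655]
0 96 [412.78363615 407.80385203]
5 84 [408.98851741 440.21887844]
5 88 [409.33667139 431.46006074]
5 92 [409.68634807 422.66293508]
5 96 [410.03755746 413.82724959]
```

View pics/d4.png

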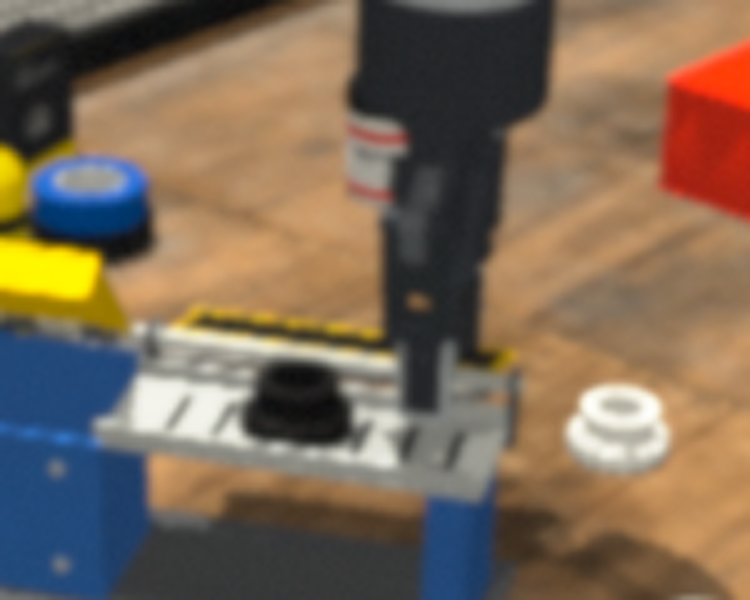

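View pics/d4b.png

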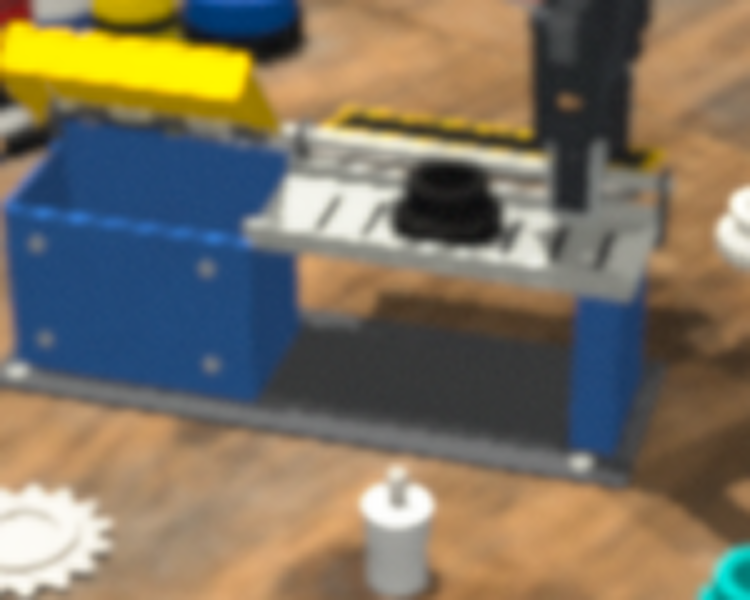

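{"name": "play_rows", "arguments": {"slide": [[0,0.2,0],[0,0.2,0],[0,0,0],[0,0,0]], "yaw": [0,0,0,0], "grip": [-0.29,-0.29,-0.29,-0.29]}}

```text
time: 4.95
tool_pos: [0.5401, -0.0673, 0.0933]
tool_rot: [0.159, -0.159, 0.689, -0.689]
contact_force: [-0.8, 1.6, 2.8]
gripper_width: 0.646
```

```bash
python3 -c "
from h import *
plan((-129,-35,93)); pic('d5',(170,130),(150,120),5)
f=cams.grab_frame('scene')
for a in(.75,.85,.95,1.05,1.1):
  r0=np.hypot(68,4)  # free edge, top
  print(a,[((proj(f,W((x,-33+68*np.cos(a)-4*np.sin(a),96+68*np.sin(a)+4*np.cos(a))))-[170,130])*5).round() for x in(0,102)])
"
```

```text
t 4.95 tcp bin [-127.2  -36.3   93.3] jaw angle vs bin y 0.0 toolx [-0.899 -0.439 -0.   ] tooly [ 0.  0. -1.] toolz [ 0.439 -0.899 -0.   ]
slide cm [ 0.18  0.03 -0.13] F [-0.76  1.58  2.78] w 0.646
0.75 [array([291., 270.]), array([ 48., 238.])]
0.85 [array([295., 255.]), array([ 52., 223.])]
0.95 [array([299., 240.]), array([ 57., 209.])]
1.05 [array([304., 226.]), array([ 63., 195.])]
1.1 [array([307., 219.]), array([ 66., 189.])]
```

View pics/d5.png

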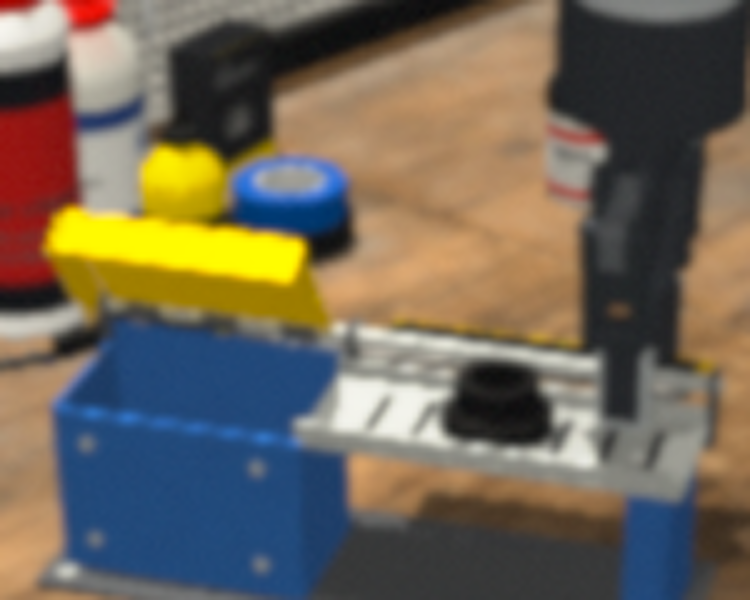

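{"name": "play_rows", "arguments": {"slide": [[-0.6,-0.05,0],[-0.8,-0.05,0],[-0.8,0,0],[-0.8,0,0],[-0.8,0,0],[-0.8,0,0],[-0.6,0,0],[-0.4,0,0],[0,0,0],[0,0,0]], "yaw": [0,0,0,0,0,0,0,0,0,0], "grip": [-0.29,-0.29,-0.29,-0.29,-0.29,-0.29,-0.29,-0.29,-0.29,-0.29]}}

```text
time: 6.05
tool_pos: [0.5911, -0.0425, 0.0946]
tool_rot: [0.16, -0.158, 0.689, -0.689]
contact_force: [1.2, 0.4, 3.5]
gripper_width: 0.65
```

```bash
python3 -c "
from h import *
plan((-37,-35,94)); pic('d6',(170,130),(150,120),5)
f=cams.grab_frame('scene');t=inb(readout.state()['tool_pos'])
for z in(145,155,165): print(z,[((proj(f,W((t[0]+sx,t[1]+42,z)))-[170,130])*5).round() for sx in(-38,38)])
"
```

```text
t 6.05 tcp bin [-70.4 -36.4  94.6] jaw angle vs bin y 0.01 toolx [-0.899 -0.439 -0.002] tooly [ 0.002  0.001 -1.   ] toolz [ 0.439 -0.899  0.   ]
slide cm [-3.34  0.07 -0.14] F [1.25 0.41 3.5 ] w 0.65
145 [array([567., 297.]), array([378., 272.])]
155 [array([568., 273.]), array([377., 249.])]
165 [array([568., 250.]), array([377., 226.])]
```

View pics/d6.png

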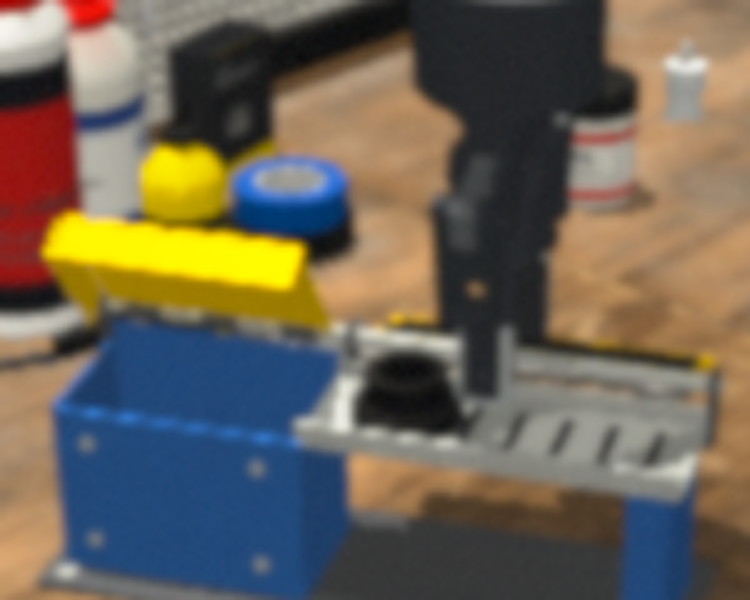

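{"name": "play_rows", "arguments": {"slide": [[-0.6,0,0],[-0.6,0,0],[-0.6,0,0],[-0.6,0,0],[-0.6,0,0],[-0.6,0,0],[-0.3,0,0],[0,0,0],[0,0,0]], "yaw": [0,0,0,0,0,0,0,0,0], "grip": [-0.29,-0.29,-0.29,-0.29,-0.29,-0.29,-0.29,-0.29,-0.29]}}

```text
time: 7.05
tool_pos: [0.6261, -0.0254, 0.0944]
tool_rot: [0.16, -0.159, 0.689, -0.689]
contact_force: [0.7, -0.7, 1.4]
gripper_width: 0.642
```

```bash
python3 -c "
from h import *
plan((-28,-35,94)); pic('d7',(170,130),(150,120),5)
"
```

```text
t 7.05 tcp bin [-31.5 -36.3  94.4] jaw angle vs bin y 0.01 toolx [-0.899 -0.439 -0.002] tooly [ 0.002  0.001 -1.   ] toolz [ 0.439 -0.899  0.   ]
slide cm [-0.35  0.04 -0.13] F [ 0.66 -0.67  1.42] w 0.642
```

View pics/d7.png

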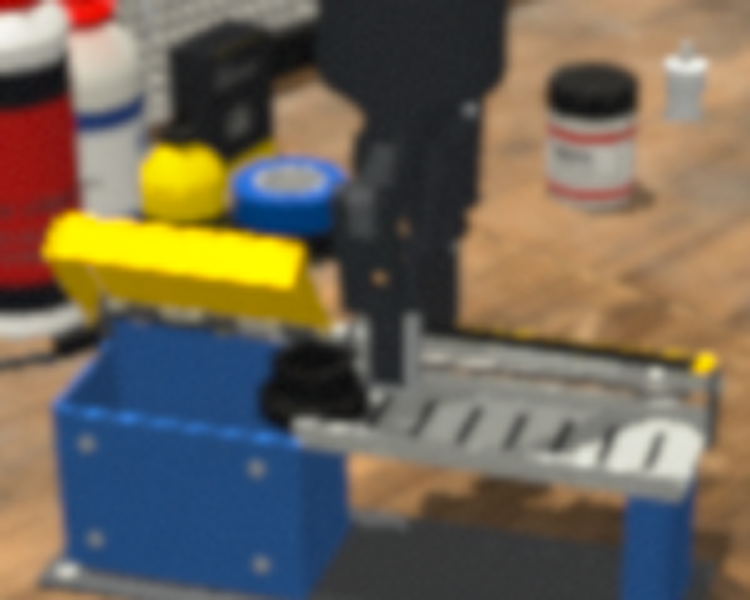

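{"name": "play_rows", "arguments": {"slide": [[-0.3,0,0],[-0.3,0,0],[-0.1,0,0],[0,0,0],[0,0,0],[0,0,0]], "yaw": [0,0,0,0,0,0], "grip": [-0.29,-0.29,-0.29,-0.29,-0.29,-0.29]}}

```text
time: 7.7
tool_pos: [0.6317, -0.0227, 0.0942]
tool_rot: [0.159, -0.159, 0.689, -0.689]
contact_force: [-0.6, -1.2, 2.5]
gripper_width: 0.648
```

```bash
python3 -c "
from h import *
plan((-28,-35,94)); pic('d8',(170,130),(150,120),5)
"
```

```text
t 7.7 tcp bin [-25.3 -36.3  94.2] jaw angle vs bin y 0.0 toolx [-0.899 -0.439 -0.   ] tooly [-0.  0. -1.] toolz [ 0.439 -0.899 -0.   ]
slide cm [ 0.27  0.02 -0.13] F [-0.61 -1.22  2.54] w 0.648
```

View pics/d8.png

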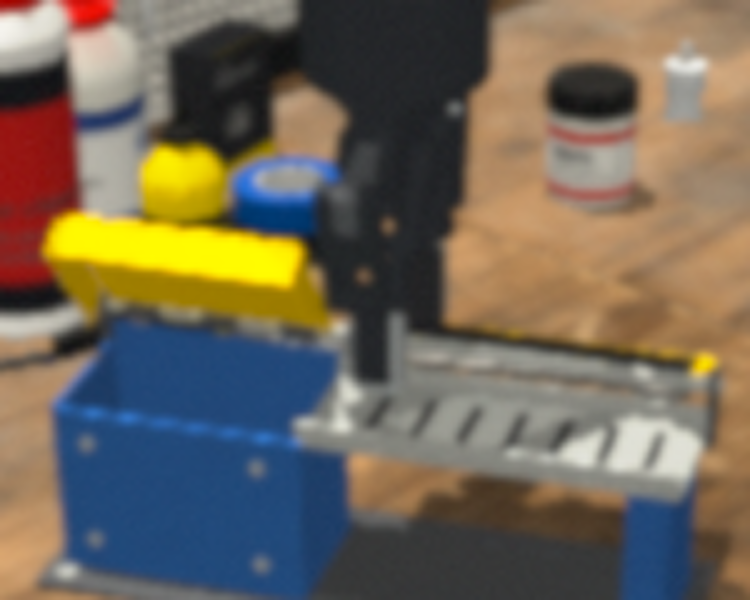

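The cup has dropped into the bin: the ledge is empty and the lid is still held open. Next I draw back and raise the fingers so the lid shuts.

{"name": "play_rows", "arguments": {"slide": [[0.8,0,0],[1,0,0],[1,0,0],[0.5,-0.4,0],[0,-0.6,0],[0,-0.6,0],[0,-0.8,0],[0,-1.0,0],[0,-2,0],[0,-3,0],[0,-3,0],[0,0,0]], "yaw": [0,0,0,0,0,0,0,0,0,0,0,0], "grip": [-0.29,-0.29,-0.29,-0.29,-0.29,-0.29,-0.29,-0.29,-0.29,-0.29,-0.29,-0.29]}}

```text
time: 8.95
tool_pos: [0.605, -0.0376, 0.2148]
tool_rot: [-0.163, 0.156, -0.687, 0.69]
contact_force: [-0.6, 0.0, 0.6]
gripper_width: 0.645
```

{"name": "play_rows", "arguments": {"slide": [[3,0,1],[4,0,1],[4,0,1],[4,0,1],[4,0,1],[2,0,0],[0,0,0],[0,0,0]], "yaw": [0,0,0,0,0,0,0,0], "grip": [-0.29,-0.29,-0.29,-0.29,-0.29,-0.29,-0.29,-0.29]}}

```text
time: 9.75
tool_pos: [0.4353, -0.1741, 0.2081]
tool_rot: [0.159, -0.159, 0.689, -0.689]
contact_force: [-0.2, -0.3, -0.0]
gripper_width: 0.646
```

```bash
python3 -c "
from h import *
plan((-28,-35,94)); pic('d9',(150,130),(210,180),3.5); pic('d9t',(180,110),(200,150),3.5,'top')
"
```

```text
t 9.75 tcp bin [-268.2  -86.3  208.1] jaw angle vs bin y -0.04 toolx [-0.899 -0.438 -0.   ] tooly [ 0.  0. -1.] toolz [ 0.438 -0.899 -0.   ]
slide cm [-24.01  11.42  -5.14] F [-0.16 -0.28 -0.03] w 0.646
```

View pics/d9.png

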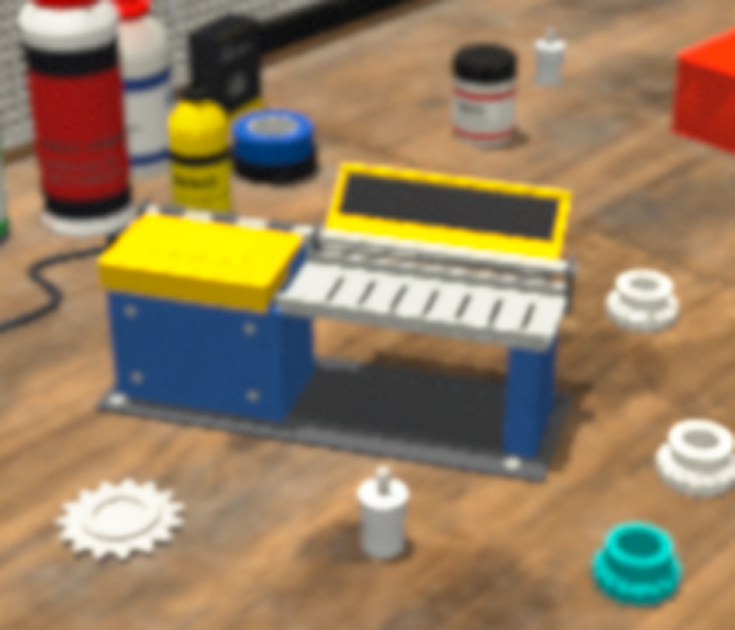

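View pics/d9t.png

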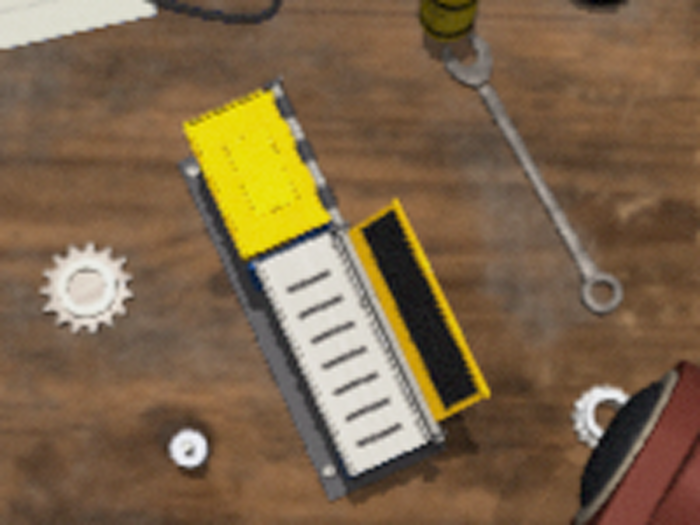

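The lid is shut, the ledge is empty, the tools lie where they were and the arm is clear, so I'm handing the job in.

```bash
python3 -c "
from plant import workorder; print(workorder.job_done())"
```

```text
the job is handed in; nothing more can be done
None
```

The job is done and handed in at about 10 s. One fingertip held the press bar down, with the lid open to about 0.95 rad as estimated from the picture. The other fingertip pushed the black cup along the ledge until it dropped into the bin. I then drew back and let the lid shut.

**Last checks:** the pictures show the lid shut and the ledge empty. The lockring tool, sprocket and wrench lie where they were, judged by eye. The arm is clear, with the wrist force near zero.

**Not seen directly:** the shut lid hides the cup, so that it lies inside at rest is inferred from its drop off the ledge into the open bin.

**One disagreement:** at this opening the fingertips stood only about 3 to 6 mm ahead of the TCP, not the 11 mm given. I corrected the pressing height for that from the pictures before pushing.

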